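Shut the balance's draft shield and tare it

ROBOT

A 6-joint arm with a two-finger parallel gripper is mounted at the origin on the work surface. World frame = base frame: x ahead of the robot, y to its left, z up, the work surface at z = 0. Lengths are in m, angles in degrees, forces in N, time in s.
With the tool pointing down it reaches from about 0.3 to 0.75 m from the base axis. Payload 8.5 kg.
Tool frame: the origin (TCP) lies on the centre line of the jaws, within the pads' length; the fingertips stand 14 mm ahead of it and the grasp point (between the pads) lies 5 mm behind it; z points along the fingers, x is the direction in which the jaws open and shut, and the axes are right-handed (so a half turn about z gives the same grasp; the last joint's range is limited). The gripper opens to 85 mm and grips with 20 to 120 N. Pads are 22 mm wide; open, the fingers measure 114 mm over their backs; the gripper's body (76 mm by 85 mm) begins 54 mm behind the grasp point. The pads swing forward as they close: fully open they stand 13 mm farther back than shut.
Start: joints at [-86.19, 21.807, 74.336, -0, 83.858, -12.336], TCP at [0.153, -0.528, 0.245] pointing down, gripper open.
Joint ranges: [-178.18, 178.18], [-50.72, 133.34], [12.68, 142.11], [-81.47, 261.47], [9.98, 163.14], [-165.26, 165.26]. Speed limits (degrees/s): [136.94, 136.94, 180, 180, 180, 180].

INTERFACE

Orientations are given as a 3x3 rotation matrix whose columns are the frame's x, y, z axes.
In Python, from rig import * gives the robot as it stands.
- The arm moves only by the shell command python3 -m crank 'ROWS' [FORCE]. ROWS is JSON, one flat list of numbers, 7 for each row, row after row: the turn, a rotation vector about the world's x, y, z in rad, then the shift along the world's x, y, z in m, then the opening in per cent of the stroke, from 0 (shut) to 100 (fully open). A call has 1 to 20 rows; each row shifts and turns the commanded pose from where the row before left it; what a row does not reach is not made up. A row lasts 1/10 s, in which the tool goes at most 50 mm and 8.59 degrees, less where a joint would pass 70% of its speed; a pose out of reach is approached as far as the arm can. A call is refused whole if a number of a shift passes 0.05 or a number of a turn 0.15, either way. A call with a gripper value outside its range is refused whole. The fingers move at their own pace and stop on an object; FORCE is the grip in N (left out, the last holds). Time passes only in rows, so rows that do not move let the fingers close. It gives the time, the measured TCP pose, the force and the opening at its end, in the units of the state.
- observe(): the state, without advancing time (a new reading comes with each control period).
- get_image(name): name is "scene" or "side" or "wrist"; returns a dict with "frame" (384x512x3 uint8, red, green, blue), "fov_y" (degrees; the focal length in pixels is half the picture's height over the tangent of half this angle, whatever the lens; pixels are square), "cx", "cy" (the principal point, pixels), "world_to_cam" (4x4, takes a point from world to camera coordinates). Camera axes: x right, y up, looking along -z (the intrinsics and any distortion apply to the point x, -y, -z); pixel columns grow to the right and rows downward; lengths in m; the calibration is good to about 2 mm. A picture is of the moment at which its call begins. There is no depth.
- close_job(): hands the job in, once; it reports no verdict.
The state is a dict: "time_s": time; "q": joint angles; "qvel": joint speeds; "joint_efforts": joint torques, N m; "position": TCP position; "tool_rot": TCP orientation; "ft_force": force on the tool from outside, world axes, zero at the start; "wrist_torque": the same for the moment, N m; "grip_width": finger opening in m.
Only numpy, scipy, OpenCV 4.12 (cv2) and the standard library are available. Lean on these libraries where they do the work, as an engineer would, in place of code of your own. Each camera call takes 0.05 s, during which the arm holds its last target. There are 200 camera calls.

TASK

The beaker is on the balance pan, but the glass draft shield still stands open at the right side and at the top. With the fingertips, gently push the right-hand door and the top cover fully shut by their blue grips (only push: do not grip or slam them, nor shove the balance out of place), and when both are shut press the green tare key all the way down and let it come back up. Leave the left door shut and the beaker and the other things on the bench where they stand; nothing is to be picked up.

Things in the scene. Friction and masses are not known exactly. Their poses are not given: they have to be found in the camera images.
- balance: Lab balance, 210 wide (y), 330 deep (x), 289 high, 5 kg, loose on rubber feet (15 N does not shift it, 30 N may). Origin: centre of its underside; x runs from its front (panel, facing the robot) to its back, y to its left. Glass chamber: x -60 to 120, y -95 to 95, z 76 to 267 mm; before it a panel sloping at 12 degrees, 51 to 73 mm high. The mm positions below are in this frame.
- right_door (a joint): Right-hand glass sliding door (balance's -y side, outer face at y -95 mm), sliding along the balance's x. Value in m: 0 fully shut (against its front stop), 0.105 fully open (slid to the back, overhanging there). Drags with 1.5 N plus 8 N s/m and stays where it is left.
- right_grip (a point): On the rear (+x) face of the right door's blue grip, mid-width. The grip is an upright bar 12 mm thick (x), standing 22 mm out from the door's outer face (this point is 11 mm from that face), from z 130 to 245 mm; point at z 215. Axes as the balance's. Shut: (-38, -106, 215) mm; moves with the door. Push this face to the front (-x) to shut; the space behind it outside the door is free.
- top_cover (a joint): Glass sliding cover on top of the chamber (upper face at z 267 mm, 150 mm wide), sliding along the balance's x. Value in m: 0 fully shut (against its front stop), 0.105 fully open (slid to the back). Drags like the side door and stays where it is left.
- top_grip (a point): On the rear (+x) face of the top cover's blue grip, mid-width. The grip is a ridge across the cover, 12 mm thick (x), 80 mm wide (y), rising 22 mm above the glass (z 267 to 289 mm); point at z 280. Axes as the balance's. Shut: (-38, 0, 280) mm; moves with the cover. Push this face to the front (-x) to shut; behind it lies only the cover's flat glass.
- left_door (a joint): Left-hand sliding door, like the right one but already shut (0) and to stay shut.
- tare_key (a joint): Travel of the tare key in m: 0 up, 0.004 fully down; sprung, 2.4 N to start and about 5 N fully down; it comes back by itself.
- tare_top (a point): Centre of the top of the green tare key, 24 x 30 mm, right of the display on the control panel, at about (-135, -66, 64) mm, 7 mm above the panel round it and 75 mm before the chamber's front; its z is the panel's normal, tilted 12 degrees from vertical towards the front. A push straight down works it. The other keys are flat and do nothing.
- beaker: Small glass beaker, 44 mm across, 52 mm high, standing on the round pan in the chamber. Origin: centre of its underside.
- reagent: Amber glass bottle with a black cap, 76 mm across, 160 mm high, standing beside the balance on the left or right. Origin: centre of its underside.
- jar: Red-brown jar with a white lid, 62 mm across, 105 mm high, standing on the other side of the balance. Origin: centre of its underside.
- spatula: Laboratory spatula, wooden handle and steel blade, 185 mm long, 12 mm high, lying on the bench to the left of the balance's front. Origin: under the middle of its length.
Not all that is in view belongs to the job. There is more than one size of the jar; the one meant has the size given above.

How it is judged (in metres and radians):
On the way, in this order (a step that is already met when the one before it is completed fails the run):
1. the right door and the top cover are both fully shut (value of joint each of right_door, top_cover, left_door below 0.004 m), for 0.2 s.
2. with the shield shut, the tare key is pressed down (all of step 1 and value of joint tare_key above 0.003 m), for 0.1 s.
At the end, for the whole second after the job is handed in: Right door, left door and top cover within 4 mm of fully shut, the tare key up again, the balance within 15 mm of where it stood, the beaker at rest upright on the pan, and bottle, jar and spatula within 20 mm of where they were, upright as they stood (all of step 1 and value of joint tare_key below 0.001 m and distance of balance from where it was at the start of the episode below 0.015 m and height (world z) of beaker above 0.085 m and linear speed of beaker below 0.02 m/s and angle between each of beaker, reagent, jar's own z axis and vertical below 0.25 rad and distance of each of beaker, reagent, jar, spatula from where it was at the start of the episode below 0.02 m); the robot touches nothing.
It fails at once if a door, the cover, a grip or the key is gripped or forced (over 35 N between fingers and balance) (contact force between the fingers and balance above 35 N).
It fails at once if the balance is shoved more than 15 mm, or tipped or lifted (distance of balance from where it was at the start of the episode above 0.015 m or angle between balance's own z axis and vertical above 0.05 rad).
It fails at once if a door or the cover is slammed (faster than 0.4 m/s) (velocity of joint any of right_door, top_cover below -0.4 m/s).
It fails at once if the beaker is moved or tipped (distance of beaker from where it was at the start of the episode above 0.02 m or angle between beaker's own z axis and vertical above 0.25 rad).
It fails at once if the bottle, the jar or the spatula is moved, knocked over or picked up (distance of any of reagent, jar, spatula from where it was at the start of the episode above 0.02 m or angle between any of reagent, jar's own z axis and vertical above 0.25 rad).
It also fails if it takes over 61 s, if anything falls off the work surface, if the arm or the gripper's body presses on something with over 40 N, if the wrist force passes 120 N, or if a joint passes its speed limit or range.

## Working session

There is one attempt and no reset: what is moved stays moved. The work goes in short steps, Python scripts to look and compute and a shell command to move; the robot and the scene stay as the last step left them, time stands still between calls to the robot, and variables do not carry over. Pictures are saved under pics/ and viewed, about 8 in all and at most 12, crops included, and the job is handed in when it is done.

```bash
mkdir -p pics; ls
python3 - <<'E'
from rig import *
import cv2,numpy as np
print({k:np.round(v,3).tolist() for k,v in observe().items()})
for n in("scene","side"):
    d=get_image(n);cv2.imwrite(f"pics/{n}0.png",d["frame"][...,::-1]);print(n,d["fov_y"],d["cx"],d["cy"],np.round(d["world_to_cam"],4).tolist(),[k for k in d])
E
```

```text
pics
{'time_s': 0.0, 'q': [-86.189, 21.842, 74.385, -0.0, 83.86, -12.336], 'qvel': [0.002, 0.115, 0.078, 0.065, -0.019, 0.018], 'joint_efforts': [0.001, -44.847, -23.127, -0.0, 0.005, 0.0], 'position': [0.153, -0.528, 0.245], 'tool_rot': [[0.278, -0.961, -0.0], [-0.961, -0.278, 0.002], [-0.001, -0.0, -1.0]], 'ft_force': [-0.154, 0.19, 0.248], 'wrist_torque': [-0.004, -0.001, 0.034], 'grip_width': 0.085}
scene 44.215214625590434 259.6903508444533 194.11948526055357 [[0.4163, -0.9092, 0.0055, -0.1899], [0.8648, 0.3978, 0.3065, -0.572], [-0.2809, -0.1229, 0.9519, -1.2866], [0.0, 0.0, 0.0, 1.0]] ['frame', 'fov_y', 'cx', 'cy', 'world_to_cam']
side 57.19082397681774 256.3718899388219 192.9629336149637 [[0.1976, -0.9803, 0.0075, -0.0715], [0.9367, 0.1911, 0.2934, -0.5902], [-0.289, -0.0509, 0.956, -0.803], [0.0, 0.0, 0.0, 1.0]] ['frame', 'fov_y', 'cx', 'cy', 'world_to_cam']
```

```bash
python3 -c "
import cv2
for n in('scene','side'):
    cv2.imwrite(f'pics/{n}0b.png',cv2.resize(cv2.imread(f'pics/{n}0.png'),(768,576),interpolation=cv2.INTER_CUBIC))"
```

```text
(no output)
```

View pics/scene0b.png

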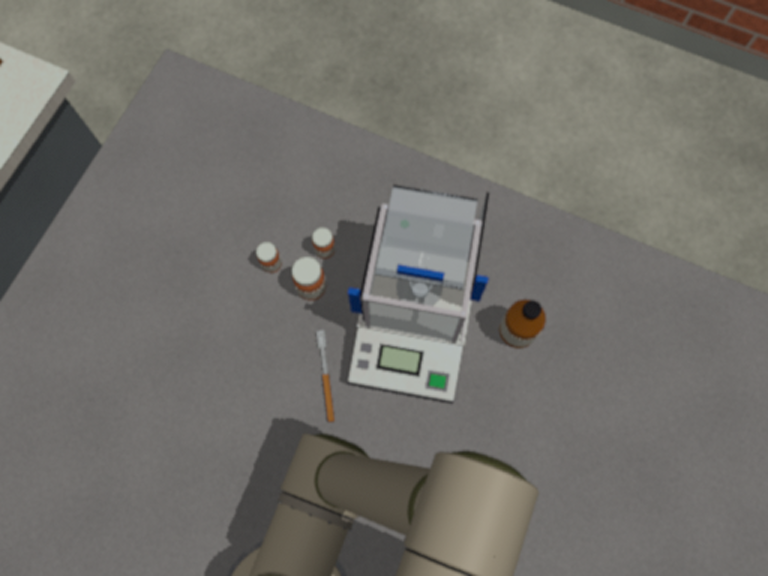

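View pics/side0b.png

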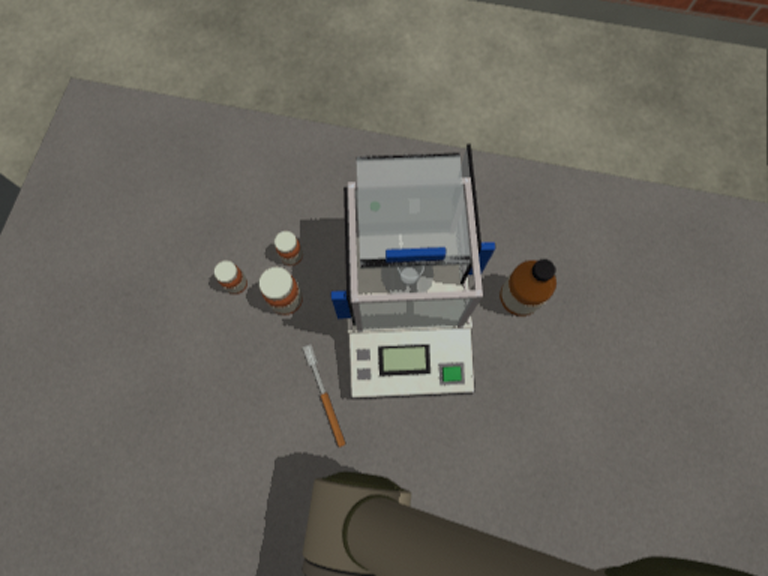

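The balance stands mid-picture. In the side view (×1.5) the top grip is at (415,254), the right grip at (486,257), the left grip at (342,304) and the green key at (452,373). The bottle at (528,288) is on the right, and the three jars are on the left, clear of the work. I'll triangulate these points.

```bash
cat > h.py <<'E'
from rig import *
import cv2,numpy as np
def ray(d,u,v):
    f=192/np.tan(np.radians(d["fov_y"]/2));M=np.array(d["world_to_cam"])
    r=M[:3,:3].T@np.array([(u-d["cx"])/f,-(v-d["cy"])/f,-1]);return -M[:3,:3].T@M[:3,3],r/np.linalg.norm(r)
def proj(d,p):
    f=192/np.tan(np.radians(d["fov_y"]/2));M=np.array(d["world_to_cam"]);c=M[:3,:3]@np.array(p)+M[:3,3]
    return np.array([d["cx"]-f*c[0]/c[2],d["cy"]+f*c[1]/c[2]])
def plane(d,u,v,z):
    o,r=ray(d,u,v);return o+r*(z-o[2])/r[2]
def tri(a,ua,b,ub):
    o1,r1=ray(a,*ua);o2,r2=ray(b,*ub)
    s=np.linalg.lstsq(np.c_[r1,-r2],o2-o1,rcond=None)[0];p,q=o1+r1*s[0],o2+r2*s[1]
    return (p+q)/2,np.linalg.norm(p-q)
def blobs(d,col,amin=25):
    h=cv2.cvtColor(d["frame"],cv2.COLOR_RGB2HSV)
    lo,hi={"blue":((105,140,60),(130,255,255)),"green":((50,140,60),(80,255,255))}[col]
    n,l,s,c=cv2.connectedComponentsWithStats(cv2.inRange(h,lo,hi))
    return [(c[i].round(1).tolist(),int(s[i,4]),cv2.boxPoints(cv2.minAreaRect(np.argwhere(l==i)[:,::-1].astype(np.float32))).round(1).tolist()) for i in range(1,n) if s[i,4]>=amin]
E
python3 - <<'E'
from h import *
S,D=get_image("scene"),get_image("side")
for n,d in(("scene",S),("side",D)):
    print(n,"cam",ray(d,256,192)[0].round(3))
    for c in("blue","green"):
        for b in blobs(d,c): print(c,b)
g=[max(blobs(d,"green"),key=lambda b:b[1])[0] for d in(S,D)]
print("key",tri(S,g[0],D,g[1]),plane(S,*g[0],.064),plane(D,*g[1],.064))
E
```

```text
scene cam [ 0.212 -0.103  1.401]
blue ([279.8, 181.6], 149, [[264.6000061035156, 181.3000030517578], [265.3999938964844, 176.5], [295.20001220703125, 181.8000030517578], [294.3999938964844, 186.60000610351562]])
blue ([319.0, 190.9], 106, [[313.79998779296875, 198.5], [317.20001220703125, 182.89999389648438], [324.79998779296875, 184.60000610351562], [321.29998779296875, 200.1999969482422]])
blue ([236.1, 199.2], 110, [[232.0, 192.0], [240.0, 192.0], [240.0, 207.0], [232.0, 207.0]])
green ([291.2, 253.5], 71, [[285.79998779296875, 256.20001220703125], [287.20001220703125, 249.0], [296.6000061035156, 250.89999389648438], [295.20001220703125, 258.0]])
side cam [0.335 0.002 0.941]
blue ([323.6, 168.5], 111, [[320.0, 162.0], [329.0, 162.0], [329.0, 179.0], [320.0, 179.0]])
blue ([276.7, 169.3], 291, [[256.8999938964844, 166.10000610351562], [296.0, 164.8000030517578], [296.29998779296875, 172.8000030517578], [257.1000061035156, 174.10000610351562]])
blue ([225.2, 198.0], 86, [[221.0, 194.0], [230.0, 194.0], [230.0, 205.0], [221.0, 205.0]])
green ([300.6, 248.8], 102, [[295.0, 245.0], [306.0, 245.0], [306.0, 253.0], [295.0, 253.0]])
key (array([ 0.47792394, -0.08657707,  0.08114422]), np.float64(0.002087312091981746)) [ 0.48240223 -0.08667568  0.064     ] [ 0.47974604 -0.08799749  0.064     ]
```

```bash
python3 - <<'E'
from h import *
S,D=get_image("scene"),get_image("side")
key=np.array([.481,-.0873])
for d,e in((S,((265.4,176.5),(295.2,181.8))),(D,((256.9,166.1),(296.0,164.8)))):
    a,b=[plane(d,*p,.289)[:2] for p in e]
    print("top edge",a.round(4),b.round(4),"len",np.linalg.norm(a-b).round(4),"yaw",np.degrees(np.arctan2(-(a-b)[0],(a-b)[1])).round(2))
# panel outer edges
for yaw in (-14,-12,-10,-8,-6,-4):
    y=np.radians(yaw);R=np.array([[np.cos(y),-np.sin(y)],[np.sin(y),np.cos(y)]])
    o=key-R@[-.135,-.066]
    def W(p): return np.r_[o+R@p[:2],p[2]]
    print(yaw,o.round(4))
    for n,d in(("scene",S),("side",D)):
        print("  ",n,"Lgrip top",proj(d,W(np.array([-.044,.106,.245]))).round(1),"Lbot",proj(d,W(np.array([-.044,.106,.13]))).round(1))
    m=plane(D,276.7,166.5,.289)[:2]; print("  topgrip local",(R.T@(m-o)).round(4))
E
python3 -c "
import cv2
i=cv2.imread('pics/side0.png')[80:280,200:400];cv2.imwrite('pics/side_c.png',cv2.resize(i,None,fx=3,fy=3,interpolation=cv2.INTER_CUBIC))"
```

```text
top edge [0.5885 0.0466] [ 0.6068 -0.0267] len 0.0756 yaw 14.0
top edge [0.587  0.0465] [ 0.6053 -0.0291] len 0.0778 yaw 13.6
-14 [ 0.628  -0.0559]
   scene Lgrip top [264.8 173.3] Lbot [264.2 187.4]
   side Lgrip top [253.8 162.4] Lbot [253.8 180.2]
  topgrip local [-0.0483  0.0537]
-12 [ 0.6268 -0.0508]
   scene Lgrip top [262.4 174.3] Lbot [262.  188.3]
   side Lgrip top [251.3 164.2] Lbot [251.6 181.8]
  topgrip local [-0.0442  0.0506]
-10 [ 0.6254 -0.0457]
   scene Lgrip top [260.1 175.4] Lbot [259.9 189.3]
   side Lgrip top [248.8 166.1] Lbot [249.4 183.5]
  topgrip local [-0.0402  0.0473]
-8 [ 0.6239 -0.0407]
   scene Lgrip top [257.8 176.5] Lbot [257.8 190.4]
   side Lgrip top [246.4 168.1] Lbot [247.3 185.2]
  topgrip local [-0.0363  0.0439]
-6 [ 0.6222 -0.0358]
   scene Lgrip top [255.6 177.8] Lbot [255.7 191.6]
   side Lgrip top [244.  170.2] Lbot [245.3 187.1]
  topgrip local [-0.0325  0.0404]
-4 [ 0.6203 -0.0309]
   scene Lgrip top [253.4 179.1] Lbot [253.7 192.8]
   side Lgrip top [241.8 172.4] Lbot [243.3 189. ]
  topgrip local [-0.0289  0.0368]
```

View pics/side_c.png

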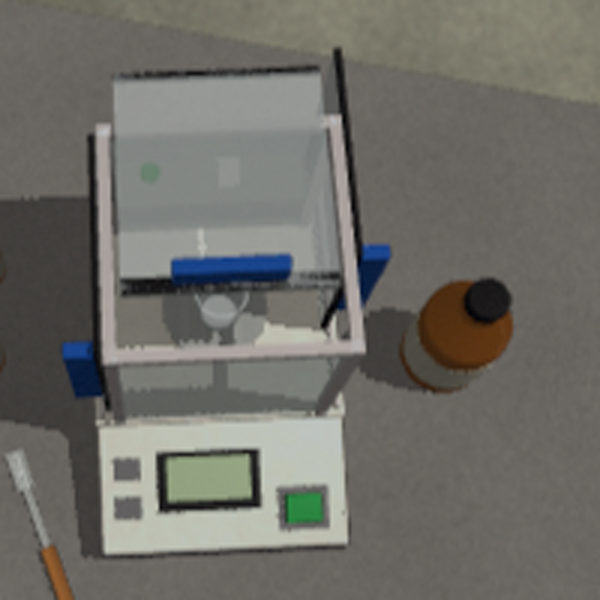

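The crop (picture 3) shows the yaw is about +13.8°, the right grip at (375,270) and the top grip at (232,268), both open. I'll redo the frame with that yaw and check it against the left grip and the panel corners.

```bash
cat >> h.py <<'E'
y_=np.radians(13.8);R2=np.array([[np.cos(y_),-np.sin(y_)],[np.sin(y_),np.cos(y_)]])
E
python3 - <<'E'
from h import *
S,D=get_image("scene"),get_image("side")
for z in(.0,.051): 
  a,b=[plane(D,200+x/3,80+y/3,z)[:2] for x,y in((104,555),(347,546))]
  print("panel front",z,a.round(4),b.round(4),np.linalg.norm(a-b).round(4),"yaw",np.degrees(np.arctan2(-(a-b)[0],(a-b)[1])).round(2))
key=np.array([.481,-.0873]);o=key-R2@[-.135,-.066];print("o",o.round(4))
W=lambda x,y,z:np.r_[o+R2@[x,y],z]
for n,d in(("scene",S),("side",D)):
    print(n,"Lgrip top",proj(d,W(-.044,.106,.245)).round(1),"Lbot",proj(d,W(-.044,.106,.13)).round(1),"corners front",proj(d,W(-.165,.105,.051)).round(1),proj(d,W(-.165,-.105,.051)).round(1))
m=[plane(D,276.5,165.4,.289)[:2],plane(S,280.3,179.1,.289)[:2]]
for q in m: print("top rear edge local",(R2.T@(q-o)).round(4))
# right grip top outer/rear corner at z=.245
for d,n in((S,"scene"),(D,"side")):
    h=cv2.cvtColor(d["frame"],cv2.COLOR_RGB2HSV);k=cv2.inRange(h,(105,140,60),(130,255,255))
    u0=312; p=np.argwhere(k[:,u0:]>0)[:,::-1]+[u0,0]
    hull=cv2.approxPolyDP(cv2.convexHull(p.astype(np.int32)),1.5,True)[:,0]
    for q in hull: print(n,"R hull",q,(R2.T@(plane(d,*q,.245)[:2]-o)).round(3),(R2.T@(plane(d,*q,.13)[:2]-o)).round(3))
for (u,v) in((332,179.8),): print("bottle cap",(plane(D,200+488/3,80+300/3,.16)),"base", plane(D,200+440/3,80+372/3,.02))
E
```

```text
panel front 0.0 [0.4139 0.0687] [ 0.4639 -0.1392] 0.2138 yaw 13.53
panel front 0.051 [0.4096 0.065 ] [ 0.4569 -0.1315] 0.2022 yaw 13.53
o [0.5964 0.009 ]
scene Lgrip top [236. 194.] Lbot [237.7 206.6] corners front [230.7 253.9] [302.6 267.6]
side Lgrip top [225.  194.9] Lbot [228.8 208.9] corners front [232.2 263.9] [316.2 260.4]
top rear edge local [-0.0002 -0.0003]
top rear edge local [0.0016 0.0005]
scene R hull [322 184] [ 0.025 -0.107] [ 0.067 -0.116]
scene R hull [324 188] [ 0.015 -0.114] [ 0.056 -0.123]
scene R hull [319 199] [-0.017 -0.106] [ 0.021 -0.114]
scene R hull [316 199] [-0.018 -0.098] [ 0.019 -0.106]
scene R hull [317 184] [ 0.022 -0.094] [ 0.064 -0.102]
side R hull [329 162] [ 0.02  -0.116] [ 0.066 -0.145]
side R hull [329 166] [ 0.011 -0.115] [ 0.055 -0.144]
side R hull [322 178] [-0.015 -0.098] [ 0.025 -0.123]
side R hull [313 182] [-0.023 -0.078] [ 0.015 -0.1  ]
side R hull [321 162] [ 0.021 -0.099] [ 0.067 -0.125]
bottle cap [ 0.6523903  -0.19536167  0.16      ] base [ 0.63173829 -0.19563581  0.02      ]
```

The frame checks out: origin (0.5964, 0.009), yaw 13.8°. The left grip and panel corners reproject within about 2 px, and the top grip's rear edge falls at y≈0. The cover is open about 39 mm and the door about 60 mm. I'll move above the space behind the right grip, jaws shut, with the jaw axis along the balance's x.

```bash
python3 -m crank '[0,0,0.15,0.033,0.0276,0.02,0, 0,0,0.15,0.033,0.0276,0.02,0, 0,0,0.15,0.033,0.0276,0.02,0, 0,0,0.15,0.033,0.0276,0.02,0, 0,0,0.15,0.033,0.0276,0.02,0, 0,0,0.15,0.033,0.0276,0,0, 0,0,0.15,0.033,0.0276,0,0, 0,0,0.15,0.033,0.0276,0,0, 0,0,0.15,0.033,0.0276,0,0, 0,0,0.15,0.033,0.0276,0,0, 0,0,0.031,0.033,0.0276,0,0, 0,0,0,0.033,0.0276,0,0, 0,0,0,0.033,0.0276,0,0, 0,0,0,0.033,0.0276,0,0, 0,0,0,0.033,0.0276,0,0, 0,0,0,0.033,0.0276,0,0, 0,0,0,0,0,0,0, 0,0,0,0,0,0,0]'
cat > st.py <<'E'
from h import *
s=observe();o=np.array([.5964,.009]);p=np.array(s["position"]);T=np.array(s["tool_rot"])
print("t",s["time_s"],"world",p.round(4),"local",(R2.T@(p[:2]-o)).round(4),"yawx",np.degrees(np.arctan2(T[1,0],T[0,0])).round(2),"zax",T[:,2].round(3),"F",np.round(s["ft_force"],1),"w",s["grip_width"])
E
python3 st.py
```

```text
time_s: 2.2
position: [0.6813, -0.0862, 0.3444]
tool_rot: [[0.971, 0.241, -0.001], [0.241, -0.971, 0.0], [-0.001, -0.0, -1.0]]
ft_force: [0.6, -0.6, -0.1]
grip_width: -0.0002
t 2.2 world [ 0.6813 -0.0862  0.3444] local [ 0.0598 -0.1127] yawx 13.94 zax [-0.001  0.    -1.   ] F [ 0.6 -0.6 -0.1] w -0.00019329745242696047
```

Run:
```python
from h import *
a=get_image("wrist")["frame"];b=get_image("side")["frame"][60:300,180:400]
b=cv2.resize(b,None,fx=1.6,fy=1.6,interpolation=cv2.INTER_CUBIC)
a=cv2.resize(a,(440,330))
c=np.zeros((390,800,3),np.uint8);c[:330,:440]=a;c[:384,440:440+b.shape[1]]=b[:, :360]
cv2.imwrite("pics/m1.png",c[...,::-1])
```

```text
(no output)
```

View pics/m1.png

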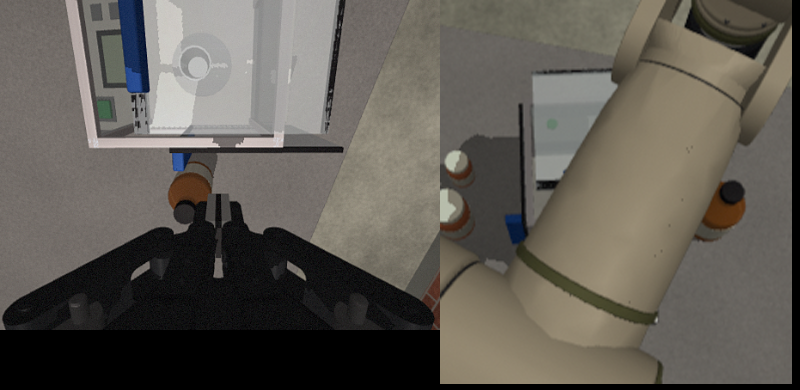

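Picture 4: the wrist view shows the fingers on the right side, behind the right grip at (180,160), with the bottle well below. I'll descend behind the grip.

```bash
python3 -m crank '[0,0,0,0.007,0.0016,0,0, 0,0,0,0,0,-0.022,0, 0,0,0,0,0,-0.022,0, 0,0,0,0,0,-0.022,0, 0,0,0,0,0,-0.022,0, 0,0,0,0,0,-0.02,0, 0,0,0,0,0,0,0, 0,0,0,0,0,0,0]' >/dev/null; python3 st.py
python3 - <<'E'
from h import *
a=get_image("wrist")["frame"];cv2.imwrite("pics/m2.png",a[:,:,::-1])
E
```

```text
t 3.1 world [ 0.6876 -0.086   0.2386] local [ 0.066 -0.114] yawx 13.8 zax [ 0.001 -0.    -1.   ] F [0.1 0.2 0.5] w 0.00010393234445623902
```

View pics/m2.png

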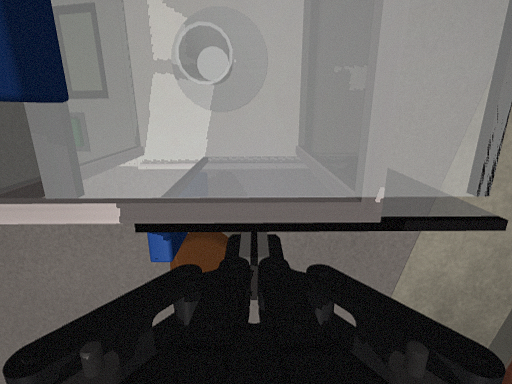

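Picture 5: the fingertips at (255,245) are just outside the door glass, with the right grip at (165,245) ahead on the -x side. I'll push along the balance's -x, slowly.

```bash
python3 -m crank '[0,0,0,-0.0078,-0.0019,-0.002,0, 0,0,0,-0.0078,-0.0019,0,0, 0,0,0,-0.0049,-0.0012,0,0, 0,0,0,-0.0049,-0.0012,0,0, 0,0,0,-0.0049,-0.0012,0,0, 0,0,0,-0.0049,-0.0012,0,0, 0,0,0,-0.0049,-0.0012,0,0]' >/dev/null; python3 st.py;  python3 -m crank '[0,0,0,-0.0049,-0.0012,0,0, 0,0,0,-0.0049,-0.0012,0,0, 0,0,0,-0.0049,-0.0012,0,0, 0,0,0,-0.0049,-0.0012,0,0, 0,0,0,-0.0049,-0.0012,0,0, 0,0,0,-0.0049,-0.0012,0,0, 0,0,0,-0.0049,-0.0012,0,0]' >/dev/null; python3 st.py
```

```text
t 3.85 world [ 0.6477 -0.095   0.2357] local [ 0.025  -0.1132] yawx 13.87 zax [ 0.001 -0.    -1.   ] F [2.4 0.9 2.1] w 0.0002780837915673499
t 4.55 world [ 0.6131 -0.1034  0.2353] local [-0.0106 -0.1132] yawx 13.86 zax [ 0. -0. -1.] F [ 2.7 -0.4  0.7] w 5.947439830723518e-05
```

```bash
python3 -m crank '[0,0,0,-0.0029,-0.0007,0,0, 0,0,0,-0.0029,-0.0007,0,0, 0,0,0,-0.0029,-0.0007,0,0, 0,0,0,-0.001,-0.0002,0,0]' >/dev/null; python3 st.py;  python3 -m crank '[0,0,0,-0.001,-0.0002,0,0, 0,0,0,-0.001,-0.0003,0,0]' >/dev/null; python3 st.py;python3 - <<'E'
from h import *
d=get_image("wrist");cv2.imwrite("pics/m3.png",d["frame"][:,:,::-1])
E
```

```text
t 4.95 world [ 0.6036 -0.1057  0.2353] local [-0.0204 -0.1131] yawx 13.86 zax [-0.  0. -1.] F [ 2.6 -0.6  0.9] w -0.0001707230425932078
t 5.15 world [ 0.6018 -0.1061  0.2352] local [-0.0222 -0.113 ] yawx 13.87 zax [-0.  0. -1.] F [ 1.3 -0.8  0.1] w -0.0002989937093446767
```

```bash
for i in 1 2 3; do :; done; python3 -m crank '[0,0,0,-0.001,-0.0002,0,0]' | grep ft; python3 -m crank '[0,0,0,-0.001,-0.0002,0,0]' | grep ft; python3 -m crank '[0,0,0,0,0,0,0]' | grep ft; python3 st.py
```

```text
ft_force: [1.4, -1.6, -0.3]
ft_force: [2.3, -1.0, 0.2]
ft_force: [0.8, 0.1, -0.3]
t 5.5 world [ 0.5997 -0.1065  0.2353] local [-0.0244 -0.1129] yawx 13.87 zax [-0.  0. -1.] F [ 0.8  0.1 -0.3] w 4.942159403262748e-05
```

```bash
python3 -m crank '[0,0,0,-0.001,-0.0002,0,0]' | grep ft; python3 -m crank '[0,0,0,0,0,0,0]' | grep ft; python3 st.py
```

```text
ft_force: [7.7, 1.3, -2.3]
ft_force: [6.3, -0.3, -1.1]
t 5.7 world [ 0.5994 -0.1065  0.2353] local [-0.0246 -0.1129] yawx 13.88 zax [ 0.002  0.    -1.   ] F [ 6.3 -0.3 -1.1] w 6.948461524974315e-05
```

The force holds at about 6–7 N at TCP x −24.6 mm (expected about −24), so the door is on its stop. Now back off, go up and over to behind the top grip.

```bash
python3 -m crank '[0,0,0,0.005,0.0012,0,0, 0,0,0,0.005,0.0012,0,0, 0,0,0,0,0,0.035,0, 0,0,0,0,0,0.035,0, 0,0,0,0,0,0.03,0, 0,0,0,0.0119,0.0417,0,0, 0,0,0,0.0119,0.0417,0,0, 0,0,0,0.0120,0.0417,0,0, 0,0,0,0,0,0,0, 0,0,0,0,0,0,0]' >/dev/null; python3 st.py
python3 - <<'E'
from h import *
d=get_image("wrist");cv2.imwrite("pics/m4.png",d["frame"][:,:,::-1])
for b in blobs(d,"blue"):print(b)
E
```

```text
t 6.7 world [0.6447 0.0217 0.3349] local [0.05   0.0008] yawx 13.97 zax [-0.001 -0.    -1.   ] F [ 0.3 -0.2  0.1] w -0.00020341862323135774
([124.7, 60.6], 461, [[115.4000015258789, 46.20000076293945], [131.0, 44.599998474121094], [134.0, 75.0], [118.5, 76.5999984741211]])
([176.1, 211.1], 1823, [[162.8000030517578, 158.39999389648438], [184.89999389648438, 157.6999969482422], [188.39999389648438, 266.6000061035156], [166.1999969482422, 267.29998779296875]])
```

View pics/m4.png

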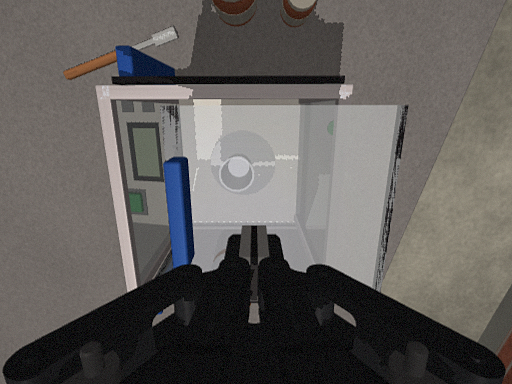

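Picture 6: the fingers at (255,245) are behind the top grip, whose rear edge is at u≈187. Next I descend to tip z≈0.275 and push.

```bash
python3 -m crank '[0,0,0,0,0,-0.015,0, 0,0,0,0,0,-0.015,0, 0,0,0,0,0,-0.010,0, 0,0,0,0,0,-0.005,0, 0,0,0,0,0,0,0]' >/dev/null; python3 st.py
python3 - <<'E'
from h import *
d=get_image("wrist");o=np.array([.5964,.009])
for b in blobs(d,"blue"):
  print(b, (R2.T@(plane(d,max(q[0] for q in b[2]),b[0][1],.289)[:2]-o)).round(4))
E
```

```text
t 7.25 world [0.6445 0.0202 0.2899] local [ 0.0494 -0.0006] yawx 13.82 zax [-0.001  0.    -1.   ] F [-0.3  0.2  0.6] w -0.00029653400204847054
([89.4, 44.5], 741, [[76.69999694824219, 26.5], [96.30000305175781, 23.600000381469727], [102.0999984741211, 63.0], [82.5999984741211, 65.9000015258789]]) [-0.0148  0.0974]
([151.8, 222.7], 2366, [[134.6999969482422, 169.39999389648438], [165.89999389648438, 168.6999969482422], [168.1999969482422, 280.6000061035156], [137.0, 281.20001220703125]]) [0.0063 0.0148]
([167.3, 308.8], 41, [[160.39999389648438, 309.79998779296875], [170.8000030517578, 304.6000061035156], [172.8000030517578, 308.6000061035156], [162.39999389648438, 313.79998779296875]]) [ 0.0043 -0.0381]
```

```bash
python3 -m crank '[0,0,0,-0.0049,-0.0012,0,0, 0,0,0,-0.0049,-0.0012,0,0, 0,0,0,-0.0049,-0.0012,0,0, 0,0,0,-0.0049,-0.0012,0,0, 0,0,0,-0.0049,-0.0012,0,0, 0,0,0,-0.0049,-0.0012,0,0, 0,0,0,-0.0049,-0.0012,0,0, 0,0,0,-0.0049,-0.0012,0,0]' |grep ft ; python3 st.py;  python3 -m crank '[0,0,0,-0.0049,-0.0012,0,0, 0,0,0,-0.0049,-0.0012,0,0, 0,0,0,-0.0049,-0.0012,0,0, 0,0,0,-0.0049,-0.0012,0,0, 0,0,0,-0.0049,-0.0012,0,0]' |grep ft; python3 st.py
```

```text
ft_force: [1.3, 1.3, -1.4]
t 8.1 world [0.6053 0.0111 0.2904] local [ 0.0091 -0.    ] yawx 13.87 zax [ 0.001  0.    -1.   ] F [ 1.3  1.3 -1.4] w -1.4785913718077506e-05
ft_force: [2.2, -1.1, 0.3]
t 8.6 world [0.5806 0.005  0.2904] local [-0.0163 -0.0001] yawx 13.86 zax [ 0. -0. -1.] F [ 2.2 -1.1  0.3] w -2.2447629756855083e-05
```

```bash
python3 -m crank '[0,0,0,-0.002,-0.0005,0,0, 0,0,0,-0.002,-0.0005,0,0, 0,0,0,-0.001,-0.0002,0,0]' | grep ft;  python3 -m crank '[0,0,0,-0.001,-0.0002,0,0]' | grep ft; python3 -m crank '[0,0,0,-0.001,-0.0002,0,0]' | grep ft; python3 -m crank '[0,0,0,0,0,0,0]' | grep ft; python3 st.py
```

```text
ft_force: [1.8, -1.8, 0.6]
ft_force: [2.4, 0.3, 0.4]
ft_force: [2.2, -0.6, 1.5]
ft_force: [0.9, 0.2, 0.3]
t 9.2 world [0.5738 0.0036 0.2903] local [-0.0232  0.0002] yawx 13.87 zax [-0.  0. -1.] F [0.9 0.2 0.3] w 0.0003507010507303271
```

```bash
python3 -m crank '[0,0,0,-0.001,-0.0002,0,0,0,0,0,0,0,0,0]' | grep ft;  python3 -m crank '[0,0,0,-0.001,-0.0002,0,0,0,0,0,0,0,0,0]' | grep ft;  python3 st.py
```

```text
ft_force: [2.2, 0.1, -0.3]
ft_force: [1.9, -1.3, -0.1]
t 9.6 world [0.5719 0.0032 0.2903] local [-0.0252  0.0002] yawx 13.87 zax [-0. -0. -1.] F [ 1.9 -1.3 -0.1] w 0.0001780414385909403
```

```bash
python3 -m crank '[0,0,0,-0.001,-0.0002,0,0,0,0,0,0,0,0,0]' | grep ft;  python3 st.py
```

```text
ft_force: [6.1, 0.1, -0.9]
t 9.8 world [0.5716 0.0031 0.2904] local [-0.0255  0.0002] yawx 13.88 zax [ 0.002  0.    -1.   ] F [ 6.1  0.1 -0.9] w -0.00039445578983222105
```

The force holds at 6 N at nearly the same x (−25.5 mm), so the cover is on its stop. Back off, rise, and turn the jaw axis across the balance so the gripper body keeps clear of the chamber. Then go above the key.

```bash
python3 -m crank '[0,0,0,0.005,0.0012,0,0, 0,0,0,0.005,0.0012,0,0, 0,0,0,0,0,0.025,0, 0,0,0,0,0,0.025,0, 0,0,-0.15,-0.0091,-0.0084,0,0, 0,0,-0.15,-0.0091,-0.0084,0,0, 0,0,-0.15,-0.0091,-0.0084,0,0, 0,0,-0.15,-0.0091,-0.0084,0,0, 0,0,-0.15,-0.0091,-0.0084,0,0, 0,0,-0.15,-0.0091,-0.0084,0,0, 0,0,-0.15,-0.0091,-0.0084,0,0, 0,0,-0.15,-0.0091,-0.0084,0,0, 0,0,-0.15,-0.0091,-0.0084,0,0, 0,0,-0.15,-0.0091,-0.0084,0,0, 0,0,-0.071,-0.0093,-0.0086,0,0, 0,0,0,0,0,0,0, 0,0,0,0,0,0,0]' |grep ft ; python3 st.py
python3 - <<'E'
from h import *
w=get_image("wrist")
o=np.array([.5964,.009])
for b in blobs(w,"green"): print(b,plane(w,*b[0],.064).round(4))
c=w["frame"];b=get_image("scene")["frame"][90:300,200:360]
c2=np.zeros((384,512+280,3),np.uint8);c2[:,:512]=c;c2[:367,512:]=cv2.resize(b,(280,367),interpolation=cv2.INTER_CUBIC)
cv2.imwrite("pics/m5.png",c2[...,::-1])
E
```

```text
ft_force: [0.1, 0.0, -0.2]
t 11.5 world [ 0.4809 -0.087   0.3404] local [-0.1351 -0.0657] yawx -76.04 zax [-0.  0. -1.] F [ 0.1  0.  -0.2] w 0.00027316261032780796
([254.1, 158.4], 252, [[245.0, 151.0], [264.0, 151.0], [264.0, 165.0], [245.0, 165.0]]) [ 0.4833 -0.0877  0.064 ]
```

View pics/m5.png

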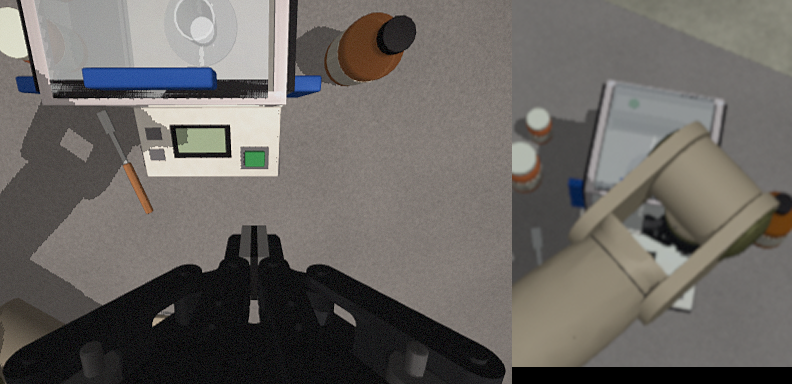

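Picture 7: both side grips line up at row ≈84 and the top grip lies at the front edge (150,77). The green key at (254,158) maps to (0.483,−0.088), agreeing with the earlier fix. Descend.

```bash
python3 -m crank '[0,0,0,0.001,-0.0003,-0.03,0, 0,0,0,0,0,-0.04,0, 0,0,0,0,0,-0.04,0, 0,0,0,0,0,-0.04,0, 0,0,0,0,0,-0.04,0, 0,0,0,0,0,-0.03,0, 0,0,0,0,0,-0.02,0, 0,0,0,0,0,-0.01,0, 0,0,0,0,0,0,0]' |grep ft ; python3 st.py
python3 - <<'E'
from h import *
w=get_image("wrist")
for b in blobs(w,"green"): print(b,plane(w,*b[0],.064).round(4))
cv2.imwrite("pics/m6.png",w["frame"][...,::-1])
E
```

```text
ft_force: [-0.2, 0.6, 0.6]
t 12.5 world [ 0.4816 -0.0872  0.0895] local [-0.1344 -0.066 ] yawx -76.09 zax [-0.002  0.001 -1.   ] F [-0.2  0.6  0.6] w -7.161935787239819e-05
([254.6, 220.8], 669, [[231.0, 212.0], [278.0, 212.0], [278.0, 236.0], [231.0, 236.0]]) [ 0.4889 -0.0863  0.064 ]
```

View pics/m6.png

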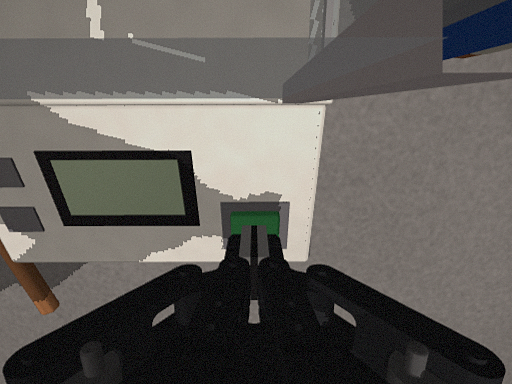

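Picture 8: the closed tips at (255,240) are centred over the green key (231–278, 212–236). Press in small steps, watching the force.

```bash
python3 -m crank '[0,0,0,0,0,-0.003,0, 0,0,0,0,0,-0.003,0]' |grep ft ; python3 -m crank '[0,0,0,0,0,-0.002,0]' |grep ft ; python3 -m crank '[0,0,0,0,0,-0.001,0,0,0,0,0,0,0,0]' |grep ft; python3 st.py
```

```text
ft_force: [-0.2, 0.5, -1.8]
ft_force: [-0.1, -0.4, -0.3]
ft_force: [0.6, 0.3, 0.5]
t 13.05 world [ 0.4816 -0.0875  0.0813] local [-0.1345 -0.0663] yawx -76.15 zax [-0.  0. -1.] F [0.6 0.3 0.5] w -0.0002657660332788898
```

```bash
for z in a; do python3 -m crank '[0,0,0,0,0,-0.001,0,0,0,0,0,0,0,0]' |grep ft; python3 -m crank '[0,0,0,0,0,-0.001,0,0,0,0,0,0,0,0]' |grep ft; python3 -m crank '[0,0,0,0,0,-0.001,0,0,0,0,0,0,0,0]' |grep ft; done; python3 st.py
```

```text
ft_force: [-0.5, -0.5, 0.1]
ft_force: [-0.6, 1.0, 3.0]
ft_force: [0.4, 0.1, 3.6]
t 13.65 world [ 0.4819 -0.0875  0.0784] local [-0.1342 -0.0664] yawx -76.15 zax [ 0.001 -0.    -1.   ] F [0.4 0.1 3.6] w 0.00013361107197376644
```

Contact at TCP z≈0.0797. Continue to the stop.

```bash
python3 -m crank '[0,0,0,0,0,-0.001,0,0,0,0,0,0,0,0]' |grep ft; python3 -m crank '[0,0,0,0,0,-0.001,0,0,0,0,0,0,0,0]' |grep ft; python3 -m crank '[0,0,0,0,0,-0.001,0,0,0,0,0,0,0,0]' |grep ft; python3 st.py
```

```text
ft_force: [2.3, 0.5, 3.9]
ft_force: [2.1, 0.3, 5.3]
ft_force: [2.2, 0.5, 4.3]
t 14.25 world [ 0.4819 -0.0876  0.0755] local [-0.1342 -0.0665] yawx -76.15 zax [ 0.001 -0.    -1.   ] F [2.2 0.5 4.3] w -3.097469770155665e-05
```

```bash
python3 -m crank '[0,0,0,0,0,-0.001,0,0,0,0,0,0,0,0]' |grep ft; python3 st.py
```

```text
ft_force: [-0.3, 2.6, 14.0]
t 14.45 world [ 0.482  -0.0876  0.0752] local [-0.1341 -0.0666] yawx -76.15 zax [ 0.002 -0.001 -1.   ] F [-0.3  2.6 14. ] w -2.6158281773632624e-05
```

The key is bottomed out (14 N, about 4.3 mm of travel). Hold briefly, release straight up, and check.

```bash
python3 -m crank '[0,0,0,0,0,0,0,0,0,0,0,0,0,0,0,0,0,0,0,0.002,0,0,0,0,0,0,0.003,0,0,0,0,0,0,0.005,0,0,0,0,0,0,0.01,0,0,0,0,0,0,0.03,0,0,0,0,0,0,0.04,0,0,0,0,0,0,0.04,0,0,0,0,0,0,0.04,0,0,0,0,0,0,0.04,0,0,0,0,0,0,0.04,0,0,0,0,-0.03,0,0,0,0,0,0,-0.04,0,0,0,0,0,0,-0.03,0,0,0,0,0,0,0,0,0,0,0,0,0,0,0,0]' | grep ft; python3 st.py
python3 - <<'E'
from h import *
w=get_image("wrist");S=get_image("side");o=np.array([.5964,.009])
for b in blobs(w,"green"): print(b[0],plane(w,*b[0],.064).round(4))
for b in blobs(w,"blue"): print(b[0],b[1],"local@.245/.289",(R2.T@(plane(w,*b[0],.245)[:2]-o)).round(3),(R2.T@(plane(w,*b[0],.289)[:2]-o)).round(3))
c2=np.zeros((384,792,3),np.uint8);c2[:,:512]=w["frame"];c2[:336,512:]=cv2.resize(S["frame"][60:300,180:380],(280,336),interpolation=cv2.INTER_CUBIC)
cv2.imwrite("pics/m7.png",c2[...,::-1])
E
```

```text
t 14.45 world [ 0.482  -0.0876  0.0752] local [-0.1341 -0.0666] yawx -76.15 zax [ 0.002 -0.001 -1.   ] F [-0.3  2.6 14. ] w -2.6158281773632624e-05
[253.2, 226.5] [ 0.4918 -0.0853  0.064 ]
[462.1, 32.1] 227 local@.245/.289 [-0.071 -0.039] [-0.082 -0.009]
[443.8, 29.1] 31 local@.245/.289 [-0.072 -0.042] [-0.083 -0.014]
[486.2, 28.9] 36 local@.245/.289 [-0.072 -0.036] [-0.083 -0.003]
[445.0, 46.3] 106 local@.245/.289 [-0.07  -0.041] [-0.079 -0.013]
[475.4, 46.4] 96 local@.245/.289 [-0.07  -0.037] [-0.079 -0.005]
[457.6, 51.2] 41 local@.245/.289 [-0.069 -0.039] [-0.077 -0.01 ]validation failed for argument at $...
```

View pics/m7.png

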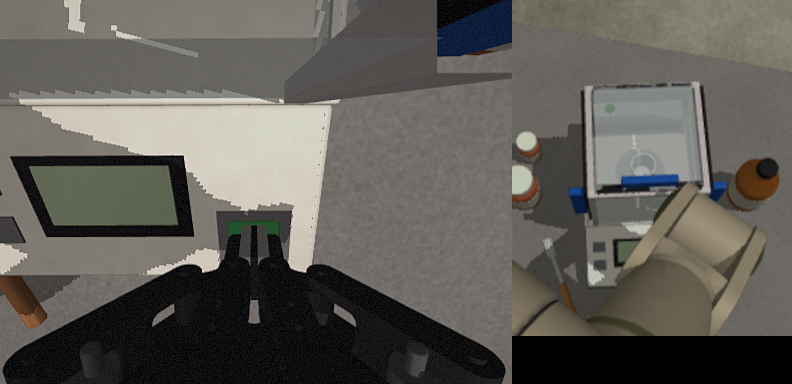

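The call was refused because I miscounted the numbers, so nothing moved. Picture 9 shows the key still held down, the cover shut (grip at the front edge) and the side grips level. Retyping the release.

```bash
python3 -m crank '[0,0,0,0,0,0,0, 0,0,0,0,0,0.002,0, 0,0,0,0,0,0.003,0, 0,0,0,0,0,0.005,0, 0,0,0,0,0,0.01,0, 0,0,0,0,0,0.03,0, 0,0,0,0,0,0.04,0, 0,0,0,0,0,0.04,0, 0,0,0,0,0,0.04,0, 0,0,0,0,0,0.04,0, 0,0,0,0,0,0.04,0, 0,0,0,-0.03,0,0,0, 0,0,0,-0.04,0,0,0, 0,0,0,-0.03,0,0,0, 0,0,0,0,0,0,0, 0,0,0,0,0,0,0]' | grep ft; python3 st.py
python3 - <<'E'
from h import *
w=get_image("wrist");o=np.array([.5964,.009])
for b in blobs(w,"green"): print(b[0],plane(w,*b[0],.064).round(4))
for b in blobs(w,"blue"): print(b[0],b[1],"local@.245/.289",(R2.T@(plane(w,*b[0],.245)[:2]-o)).round(3),(R2.T@(plane(w,*b[0],.289)[:2]-o)).round(3))
cv2.imwrite("pics/m8.png",w["frame"][...,::-1])
E
```

```text
ft_force: [-0.6, -0.2, -0.2]
t 16.15 world [ 0.3814 -0.0874  0.3249] local [-0.2318 -0.0424] yawx -76.18 zax [ 0.001 -0.    -1.   ] F [-0.6 -0.2 -0.2] w 0.00016497556427869732
[270.9, 89.9] [ 0.4818 -0.0873  0.064 ]
```

View pics/m8.png

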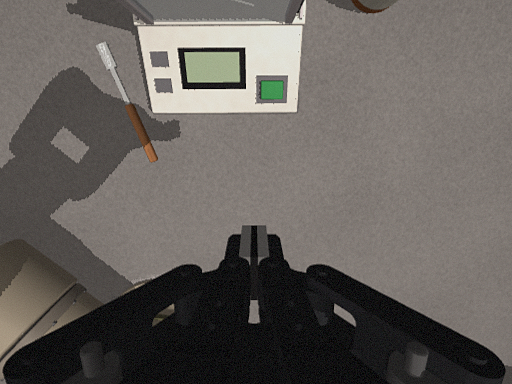

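Picture 10: the arm is clear, the key is up, and its position (0.4818,−0.0873) is unchanged, so the balance has not moved. Last numeric check of the grips, then hand in.

Run:
```python
from h import *
o=np.array([.5964,.009]);d=get_image("side")
for b in blobs(d,"blue"):
    m=b[0]; print(m,b[1],"local@.289",(R2.T@(plane(d,*m,.289)[:2]-o)).round(3),"@.19",(R2.T@(plane(d,*m,.19)[:2]-o)).round(3))
close_job()
```

```text
[277.8, 188.8] 307 local@.289 [-0.049  0.   ] @.19 [-0.018 -0.008]
[325.0, 198.0] 153 local@.289 [-0.071 -0.09 ] @.19 [-0.043 -0.112]
[225.3, 198.0] 86 local@.289 [-0.064  0.102] @.19 [-0.034  0.109]
the job is handed in; nothing more can be done
```

The job is handed in at about 16 s of the 61 s. The right door and the top cover are shut, and the tare key has been pressed and released.

- **Door and cover:** I pushed each by the rear face of its blue grip with closed fingertips until the force held at about 6 N (7.7 N at most on the door). Both stopped at nearly the same finger position, as they should when fully shut. In the last side view the top grip and both side grips sit where they should when shut. The right and left grips differ by about 9 mm in that estimate. I put this down to the rough conversion from blob centres, since the force stop shows the right door shut.
- **Tare key:** It started to give at about 3 N and bottomed at 14 N after about 4 mm of travel. I held it there, then lifted straight off, and in the last wrist picture it looks up again.
- **Balance and other things:** The key's position matched the first measurement to within about 1 mm, so the balance has not moved. In the pictures the spatula, bottle and jars look undisturbed. I saw the beaker standing on the pan after both pushes, but did not measure any of these again.
- **Robot:** It ended clear of everything, with a force reading near zero.

One move command was refused because I mistyped its rows. Nothing moved, but the key stayed pressed until I sent the corrected command.

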